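Lock the burr case on the stack and open it

TASK

Stack the green burr case on top of the grey case, with the finger lips of both on the same side, so that it sits flat with its base pockets locked down over the lugs on the grey case's lid. Then lift the green case's see-through lid fully open until it rests on its stop, and let go. Keep the green case level and shut while you carry it, do not shove the grey case from its place, and leave the tray, the control unit and the jar alone.

Things in the scene. Friction and masses are not known exactly. Their poses are not given: they have to be found in the camera images.
- upper_case: Loose green case, 0.41 kg. Body 110 (x) x 60 (y) x 42 mm, flat sides, to be gripped across the 60 mm below the lid. Hinged see-through lid 8 mm thick, 56 mm wide: 50 mm high shut, plus four black lugs as on the grey case. Origin: centre of underside; front (finger lip) at -x, hinge at +x, z up. Underside pockets: four, 17 mm square, 8 mm deep, at x +-33, y +-15 mm.
- lower_case: Loose grey case, 0.9 kg, white lid fixed shut, 110 (x) x 60 (y) x 50 mm high, finger lip at -x. Origin: centre of underside, z up. Four black lugs on the lid at x +-33, y +-15 mm: 14 mm diameter, 6 mm high, upper 3 mm tapering to 10 mm. With the green case locked on, its origin is 50 mm above this one (56 mm if it merely rests on the lugs).
- case_lid (a joint): Hinge angle of the green case's lid: 0 shut, grows as it opens, 1.85 rad on its stop (leaning back past upright). Free-swinging, lid 0.06 kg: it falls shut before about upright, and falls back against the stop beyond it. No latch.
- lid_lip (a point): Front edge of the green case's lid's black finger lip, mid-width, mid-thickness; 132 mm from the hinge axis. The lip is a plate 40 mm wide (y), 5 mm thick, standing 22 mm out from the case's front; shut, its underside is 44 mm above the case's underside. A fingertip put under it can lift the lid.
- lid_hinge (a point): Hinge axis of the green case's lid (axis along the case's y): 55 mm behind the case's origin (+x) and 42 mm above it, fixed to the case.
- upper_front (a point): Lower front edge of the green case, middle of its width (55 mm from the origin along -x, at the underside).
- bit_tray: Black open tray 120 x 100 x 26 mm with grinding bits; origin centre of underside. Bystander.
- control_unit: Black control unit with grey rubber hand rest, 150 (x) x 110 (y) x 115 mm high, 1.8 kg; origin centre of underside. Bystander.
- polish_jar: Amber glass jar with metal cap, 60 mm diameter, 60 mm high; origin centre of underside. Bystander.

How it is judged:
On the way, in this order (a step that is already met when the one before it is completed fails the run):
1. the green case is locked on the grey one, lips on the same side, flat, lid shut (x of upper_case in the frame of lower_case between -0.003 and 0.003 m and y of upper_case in the frame of lower_case between -0.003 and 0.003 m and z of upper_case in the frame of lower_case between 0.048 and 0.052 m and angle between the x axis of upper_case and the x axis of lower_case, either way round below 0.06 rad and angle between upper_case's own z axis and vertical below 0.03 rad and x of upper_front in the frame of lower_case below -0.04 m and value of joint case_lid below 0.1 rad), for 0.2 s.
2. the green case's lid rests open on its stop, the case still locked (x of upper_case in the frame of lower_case between -0.003 and 0.003 m and y of upper_case in the frame of lower_case between -0.003 and 0.003 m and z of upper_case in the frame of lower_case between 0.048 and 0.052 m and angle between the x axis of upper_case and the x axis of lower_case, either way round below 0.06 rad and angle between upper_case's own z axis and vertical below 0.03 rad and x of upper_front in the frame of lower_case below -0.04 m and value of joint case_lid above 1.75 rad), for 0.2 s.
At the end, for the whole second after the job is handed in: The green case sits locked on the grey case: its origin within 3 mm sideways of the grey case's in x and y and 48 to 52 mm above it, axes within 0.06 rad, tilt under 0.03 rad, both lips on the same side; the grey case upright; the green case's lid open beyond 1.75 rad on its stop; all at rest (all of step 2 and angle between lower_case's own z axis and vertical below 0.1 rad and linear speed of each of upper_case, lower_case below 0.01 m/s and velocity of joint case_lid between -0.1 and 0.1 rad/s); the robot touches nothing.
It fails at once if the green case is tipped by more than 0.4 rad (angle between upper_case's own z axis and vertical above 0.4 rad).
It fails at once if the green case's lid is opened beyond 0.3 rad while the case is not stacked (value of joint case_lid above 0.3 rad and (z of upper_case in the frame of lower_case above 0.06 m or z of upper_case in the frame of lower_case below 0.045 m or horizontal distance between upper_case and lower_case above 0.02 m)).
It fails at once if the grey case is moved by more than 25 mm (distance of lower_case from where it was at the start of the episode above 0.025 m).
It fails at once if the tray, the control unit or the jar is moved by more than 25 mm (distance of any of bit_tray, control_unit, polish_jar from where it was at the start of the episode above 0.025 m).
It also fails if it takes over 61 s, if anything falls off the work surface, if the arm or the gripper's body presses on something with over 40 N, if the wrist force passes 120 N, or if a joint passes its speed limit or range.

ROBOT

A 6-joint arm with a two-finger parallel gripper is mounted at the origin on the work surface. World frame = base frame: x ahead of the robot, y to its left, z up, the work surface at z = 0. Lengths are in m, angles in rad, forces in N, time in s.
With the tool pointing down it reaches from about 0.4 to 0.825 m from the base axis. Payload 7 kg.
Tool frame: the origin (TCP) lies at the centre of the arm's flange, where the gripper is bolted on; the fingertips stand 178 mm ahead of it and the grasp point (between the pads) lies arm.tcp_to_grasp ahead of it (arm.tcp_to_grasp is the distance from the TCP to the grasp point, in m); z points along the fingers, y is the direction in which the jaws open and shut (so a half turn about z gives the same grasp; the last joint's range is limited). The gripper opens to 88 mm and grips with 3 to 60 N. Pads are 19 mm wide; open, the fingers measure 130 mm over their backs; the gripper's body (78 mm by 193 mm) begins 47 mm behind the grasp point.
Start: joints at [1.495, 0.359, 0.012, 0, -1.224, -0.288], TCP at [0.24, 0.631, 0.405] pointing down, gripper open.
Joint ranges: [-3.07, 3.07], [-1.43, 2.12], [-1.02, 1.25], [-3.03, 1.67], [-3.05, -0], [-3.03, 3.03]. Speed limits (rad/s): [2.39, 2.39, 3.01, 3.14, 3.14, 3.14].

INTERFACE

Orientations are given as [roll, pitch, yaw] about the fixed x, y, z axes, in that order (R = Rz(yaw) Ry(pitch) Rx(roll)).
In Python, from station import arm gives the robot as it stands.
- The arm moves only by the tool move_arm, never from a script. Its argument "deltas" is a list of rows, each a list of 6 numbers: the shift along the world's x, y, z in mm, then the turn, a rotation vector about the world's x, y, z in degrees. In form: [[tx, ty, tz, ax, ay, az], ...]. A call has exactly 5 rows; each row shifts and turns the commanded pose from where the row before left it; what a row does not reach is not made up. A row lasts 1/12 s, in which the tool goes at most 41.7 mm and 7.16 degrees, less where a joint would pass 70% of its speed; a pose out of reach is approached as far as the arm can. A call with a gripper value outside its range is refused whole. "claw" is the closure in counts, from 0 (fully open) to 255 (shut), set as the call begins (left out, the last holds). The fingers move at their own pace and stop on an object; "squeeze" is the grip in N (left out, the last holds). Time passes only in rows, so rows that do not move let the fingers close, or fill a call up. It gives the time, the measured TCP pose, the force and the opening at its end, in the units of the state.
- arm.get_state(): the state, without advancing time (a new reading comes with each control period).
- arm.grab_frame(name): name is "side" or "top" or "wrist"; returns the picture (480x640x3 uint8, red, green, blue); there is no depth.
- arm.calibration(name): a dict with "intrinsics" (3x3 intrinsics, pixels), "T" (4x4, takes a point from camera to world coordinates); the wrist camera has in their place "mount" (4x4, takes a point from camera to tool coordinates, whose origin is the TCP and whose axes are the flange's). Camera axes: x right, y up, looking along -z (the intrinsics and any distortion apply to the point x, -y, -z); pixel columns grow to the right and rows downward; lengths in m; the calibration is good to about 2 mm. The wrist camera is an equidistant fisheye: a pixel r from the principal point sees the ray r / f radians off the axis. A picture is of the moment at which its call begins: read the wrist's pose just before it. calibration takes no time and is no camera call.
- arm.job_done(): hands the job in, once; it reports no verdict.
Trained networks look in the newest picture that a camera, given by its name, has taken for a name from the list of things; names that differ only in an ending like _2 or _b are one class to them, and where a whole thing is asked for, a point or a joint stands for the part that bears it (a point fixed in the world has none). Each returns a list of dicts, best first, with "score" (0 to 1); they miss things now and then, are a little off and sometimes report something else, mostly with a low value. They report only what shows in the picture. A call takes as long as a camera call.
- arm.spot_in(thing, camera): "xy" ([column, row] in pixels, amid what is visible of it).
- arm.masks_of(thing, camera): "pixels" (480x640 bool, what is visible of it) and "xy" ([column, row] in pixels, amid what is visible of it).
- arm.spot_point(thing, camera): "xy" ([column, row] in pixels: a listed point, or the origin of a listed thing).
The state is a dict: "t": time; "q": joint angles; "qd": joint speeds; "joint_efforts": joint torques, N m; "eef_pos": TCP position; "ee_rot": TCP orientation; "force": force on the tool from outside, world axes, zero at the start; "moment": the same for the moment, N m; "width": finger opening in m.
Only numpy, scipy, OpenCV 4.12 (cv2) and the standard library are available. Lean on these libraries where they do the work, as an engineer would, in place of code of your own. Each camera call takes 0.05 s, during which the arm holds its last target. There are 200 camera calls.

## Working session

There is one attempt and no reset: what is moved stays moved. The work goes in short steps, Python scripts to look and compute and a tool call to move; the robot and the scene stay as the last step left them, time stands still between calls to the robot, and variables do not carry over. Pictures are saved under pics/ and viewed, about 8 in all and at most 12, crops included, and the job is handed in when it is done.

Besides the shell and the picture viewer there is one more tool, called as name(argument=value, ...), one argument or row to a line, values as JSON. move_arm: Moves the arm, as the interface text tells. Its arguments: {"type":"object","properties":{"deltas":{"type":"array","items":{"type":"array","items":{"type":"number"}}},"claw":{"type":"number"},"squeeze":{"type":"number"}},"required":["deltas"]}

```bash
mkdir -p pics; ls
python3 - <<'E'
from station import arm
import cv2, numpy as np
s=arm.get_state(); print({k:np.round(v,4).tolist() for k,v in s.items()}, arm.tcp_to_grasp)
ims=[]
for c in ["side","top"]:
    im=arm.grab_frame(c); cv2.imwrite(f"pics/{c}0.png",im[:,:,::-1])
    k=arm.calibration(c); print(c,np.round(k["intrinsics"],1).tolist(),np.round(k["T"],3).tolist(),[q for q in k])
    for t in ["upper_case","lower_case","lid_lip","lid_hinge","upper_front","bit_tray","control_unit","polish_jar"]:
        p=arm.spot_point(t,c)
        print(t,[(np.round(d["xy"],1).tolist(),round(d["score"],2)) for d in p[:3]])
k=arm.calibration("wrist"); print(k)
E
```

```text
pics
{'t': 0.0, 'q': [1.4951, 0.3594, 0.011, -0.0004, -1.2241, -0.2881], 'qd': [-0.0014, 0.0006, -0.0007, 0.0006, 0.0001, 0.0002], 'joint_efforts': [-0.0005, -58.2709, 29.305, 6.9972, 0.0069, -0.0001], 'eef_pos': [0.2401, 0.6306, 0.4037], 'ee_rot': [3.14, -0.0001, -0.3639], 'force': [0.0571, 0.1883, 0.1784], 'moment': [0.0339, -0.0058, -0.0002], 'width': 0.0873} 0.1593
side [[435.4, 0.0, 321.4], [0.0, 435.4, 239.0], [0.0, 0.0, 1.0]] [[-0.729, 0.543, -0.417, 0.142], [-0.684, -0.577, 0.446, 0.506], [0.001, 0.61, 0.792, 1.003], [0.0, 0.0, 0.0, 1.0]] ['intrinsics', 'T']
upper_case [([358.8, 231.9], 0.8)]
lower_case [([295.2, 315.1], 0.91)]
lid_lip [([386.6, 235.9], 0.56)]
lid_hinge [([343.6, 213.2], 0.82)]
upper_front [([378.4, 238.5], 0.67)]
bit_tray [([278.9, 226.0], 0.92)]
control_unit [([445.4, 199.7], 0.55)]
polish_jar [([222.6, 360.0], 0.72), ([392.5, 235.0], 0.43)]
top [[476.9, 0.0, 319.1], [0.0, 476.9, 234.4], [0.0, 0.0, 1.0]] [[0.019, 0.985, -0.17, 0.46], [-0.999, 0.025, 0.033, -0.006], [0.037, 0.17, 0.985, 1.073], [0.0, 0.0, 0.0, 1.0]] ['intrinsics', 'T']
upper_case [([369.4, 256.4], 0.94), ([230.2, 272.6], 0.17)]
lower_case [([226.2, 271.7], 0.93)]
lid_lip [([493.4, 304.5], 0.74)]
lid_hinge [([365.9, 226.6], 0.71)]
upper_front [([372.6, 276.8], 0.64)]
bit_tray [([302.5, 173.4], 0.88)]
control_unit [([492.0, 300.4], 0.95), ([377.7, 282.6], 0.18)]
polish_jar [([133.0, 254.0], 0.82)]
{'intrinsics': array([[371.64829954,   0.        , 317.58561774],
       [  0.        , 371.64829954, 240.27353518],
       [  0.        ,   0.        ,   1.        ]]), 'mount': array([[-1.12868097e-04,  9.64575512e-01,  2.63806878e-01,
         7.11193354e-02],
       [ 9.99999772e-01,  2.84565774e-04, -6.12634161e-04,
         1.30023527e-03],
       [-6.66002318e-04,  2.63806749e-01, -9.64575324e-01,
         2.17321777e-02],
       [ 0.00000000e+00,  0.00000000e+00,  0.00000000e+00,
         1.00000000e+00]])}
```

View pics/top0.png

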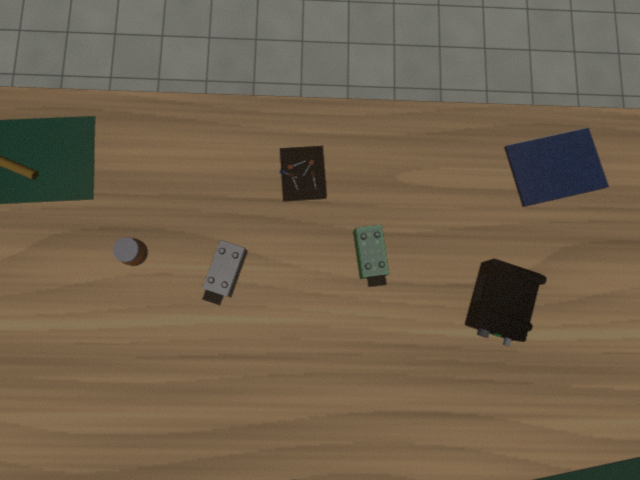

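View pics/side0.png

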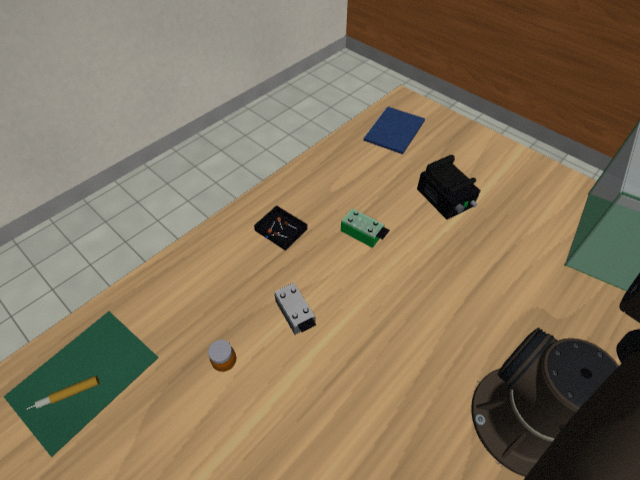

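Top view: the green case is at about (371,252) with its lip at (377,281). The grey case is at (226,268), lip at (213,297). Both lips face the robot. The side view agrees.

```bash
cat > h.py <<'E'
from station import arm
import cv2, numpy as np
from scipy.spatial.transform import Rotation as R
from scipy.optimize import least_squares
def cam(name):
    k=arm.calibration(name); K=k["intrinsics"]
    if name!="wrist": return K,k["T"],False
    s=arm.get_state(); T=np.eye(4); T[:3,:3]=R.from_euler("xyz",s["ee_rot"]).as_matrix(); T[:3,3]=s["eef_pos"]
    return K,T@k["mount"],True
def project(P,C):
    K,T,fe=C; p=(np.atleast_2d(P)-T[:3,3])@T[:3,:3]; p=p*[1,-1,-1]
    if fe:
        r=np.linalg.norm(p[:,:2],axis=1); th=np.arctan2(r,p[:,2]); u=p[:,:2]/r[:,None]*th[:,None]
    else: u=p[:,:2]/p[:,2:]
    return u*[K[0,0],K[1,1]]+K[:2,2]
def ray_z(xy,z,C):
    K,T,fe=C; u=(np.atleast_2d(xy)-K[:2,2])/[K[0,0],K[1,1]]
    if fe:
        r=np.linalg.norm(u,axis=1,keepdims=True); d=np.c_[u/r*np.sin(r),np.cos(r)]
    else: d=np.c_[u,np.ones(len(u))]
    d=(d*[1,-1,-1])@T[:3,:3].T
    return T[:3,3]+d*((z-T[2,3])/d[:,2])[:,None]
LUG=np.array([[33,15],[33,-15],[-33,15],[-33,-15]])/1e3
def fit(pix,z,C,yaw0):
    """case pose x,y,yaw from 4 lug pixels (any order) on plane z; residual mm"""
    P=ray_z(pix,z,C)[:,:2]; c=P.mean(0)
    def model(v): 
        Rm=np.array([[np.cos(v[2]),-np.sin(v[2])],[np.sin(v[2]),np.cos(v[2])]]); return v[:2]+LUG@Rm.T
    from scipy.optimize import linear_sum_assignment as lsa
    M=model([*c,yaw0]); i,j=lsa(np.linalg.norm(M[:,None]-P[None],axis=2)); Q=P[j]
    s=least_squares(lambda v:(model(v)-Q).ravel(),[*c,yaw0])
    return s.x, np.linalg.norm(s.fun.reshape(-1,2),axis=1)*1e3
E
python3 - <<'E'
from h import *
C=cam("top")
for n,px,lip in [("green",[(364,237),(377,235),(368,266),(382,265)],(377,281)),("grey",[(222,251),(236,255),(211,280),(225,284)],(213,297))]:
    P=ray_z(px,.055,C); c=P.mean(0); l=ray_z([lip],.047,C)[0]; d=c-l
    print(n,fit(px,.055,C,np.arctan2(d[1],d[0])),np.hypot(*c[:2]))
for n,xy,z in [("tray",(302.5,173.4),0),("unit",(492,300),0),("jar",(133,254),0)]: print(n,ray_z([xy],z,C)[0])
S=cam("side"); 
for n,xy in [("green",(358.8,231.9)),("grey",(295.2,315.1))]: print(n,ray_z([xy],0,S)[0])
E
```

```text
green (array([ 0.60291485, -0.15658172,  0.14856429]), array([1.10507856, 0.68005743, 1.38033298, 0.38636523])) 0.6229158436702185
grey (array([ 0.55925954,  0.1620449 , -0.30022544]), array([1.02666802, 0.97224322, 0.81898571, 1.00025773])) 0.5822626357421762
tray [ 7.88528256e-01 -1.39073807e-04  0.00000000e+00]
unit [ 0.50469641 -0.43562484  0.        ]
jar [0.59008024 0.37368818 0.        ]
green [ 0.60773138 -0.15241708  0.        ]
grey [0.55035873 0.16774011 0.        ]
```

move_arm(
  deltas=[
    [21,-31,-7,0,0,0.8],
    [21,-31,-7,0,0,0.8],
    [21,-31,-7,0,0,0.7],
    [21,-31,-7,0,0,0.7],
    [21,-31,-7,0,0,0.7],
  ],
  claw=0,
)

```text
t: 1.32
eef_pos: [0.3458, 0.4743, 0.3695]
ee_rot: [-3.141, -0.0, -0.298]
force: [0.2, 0.4, 0.1]
width: 0.0877
```

move_arm(
  deltas=[
    [21,-31,-7,0,0,0],
    [21,-31,-7,0,0,0],
    [21,-31,-7,0,0,0],
    [21,-31,-7,0,0,0],
    [21,-31,-7,0,0,0],
  ],
)

```text
t: 1.73
eef_pos: [0.4509, 0.3192, 0.3347]
ee_rot: [-3.141, -0.0, -0.299]
force: [0.8, 0.8, 0.1]
width: 0.0873
```

move_arm(
  deltas=[
    [21,-31,-7,0,0,0],
    [21,-31,-7,0,0,0],
    [21,-31,-7,0,0,0],
    [21,-31,-7,0,0,0],
    [21,-31,-7,0,0,0],
  ],
)

```text
t: 2.15
eef_pos: [0.556, 0.1642, 0.2997]
ee_rot: [-3.141, -0.0, -0.299]
force: [0.3, 1.2, 0.5]
width: 0.0874
```

move_arm(
  deltas=[
    [0,0,0,0,0,0],
    [0,0,0,0,0,0],
    [0,0,0,0,0,0],
    [0,0,0,0,0,0],
    [0,0,0,0,0,0],
  ],
)

```text
t: 2.57
eef_pos: [0.5548, 0.1668, 0.3001]
ee_rot: [-3.141, -0.0, -0.298]
force: [0.6, 0.6, -0.3]
width: 0.0876
```

Run:
```python
from h import *
C=cam("wrist"); im=arm.grab_frame("wrist"); cv2.imwrite("pics/w_grey.png",im[:,:,::-1])
s=arm.get_state(); print(np.round(s["q"],3),s["eef_pos"],s["ee_rot"],s["qd"])
print([(d["xy"],d["score"]) for d in arm.spot_point("lower_case","wrist")])
a=-.30;c=np.array([.5593,.162]);Rm=np.array([[np.cos(a),-np.sin(a)],[np.sin(a),np.cos(a)]])
print(project(np.c_[c+LUG@Rm.T,[.055]*4],C))
```

```text
[ 0.63   0.292 -0.343 -0.    -0.935  0.644] [0.55479198 0.16686783 0.3000882 ] [-3.14097108e+00 -4.35274693e-04 -2.97485068e-01] [-0.00059951  0.00067143 -0.00202571  0.00215384 -0.00039223  0.00180562]
[([322.4, 226.1], 0.9)]
[[296.32075408 194.64303407]
 [345.75854067 194.7932368 ]
 [297.66261357 295.22704473]
 [343.44556372 295.28830025]]
```

View pics/w_grey.png

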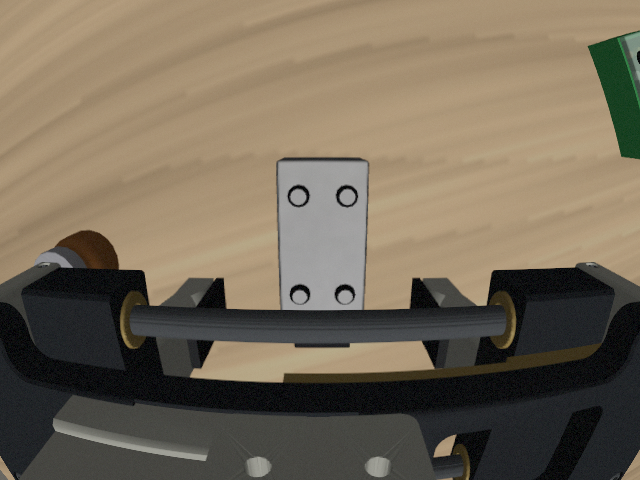

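The grey lugs show at (298,195), (347,195), (300,294) and (345,294), within 2 px of the prediction. Next I measure them precisely.

```bash
cat >> h.py <<'E'
def lugs(im,guess,w=16):
    g=cv2.cvtColor(im,cv2.COLOR_RGB2GRAY); out=[]
    for x,y in np.round(guess).astype(int):
        p=cv2.resize(g[y-w:y+w+1,x-w:x+w+1],None,fx=8,fy=8,interpolation=cv2.INTER_CUBIC)
        t,b=cv2.threshold(p,0,255,cv2.THRESH_BINARY+cv2.THRESH_OTSU)
        n,l,s,c=cv2.connectedComponentsWithStats(b)
        # bright top disc: not touching the border, biggest
        k=[i for i in range(1,n) if s[i,0]>0 and s[i,1]>0 and s[i,0]+s[i,2]<p.shape[1] and s[i,1]+s[i,3]<p.shape[0]]
        if not k: print("no disc",x,y); out.append((x,y)); continue
        i=max(k,key=lambda i:s[i,4]); q=(c[i]+.5)/8-.5+[x-w,y-w]; out.append(q); print("disc",np.round(q,1),"diam px",round(2*np.sqrt(s[i,4]/np.pi)/8,1))
    return np.array(out)
E
python3 - <<'E'
from h import *
C=cam("wrist"); im=cv2.imread("pics/w_grey.png")[:,:,::-1]
p=lugs(im,[(298,195),(347,195),(300,294),(345,294)])
print(fit(p,.056,C,-.3))
E
```

```text
disc [297.8 196.6] diam px 16.0
disc [347.  196.6] diam px 15.8
no disc 300 294
no disc 345 294
(array([ 0.55913399,  0.16089274, -0.29394178]), array([1.1232131 , 1.24117187, 1.30468835, 1.14395807]))
```

move_arm(
  deltas=[
    [8,-41,0,0,0,4],
    [8,-40,0,0,0,4],
    [8,-40,0,0,0,4],
    [6,-40,0,0,0,4],
    [6,-40,0,0,0,4],
  ],
)

```text
t: 3.08
eef_pos: [0.5912, -0.0359, 0.3001]
ee_rot: [-3.142, -0.001, 0.055]
force: [1.0, 0.7, -0.8]
width: 0.0876
```

move_arm(
  deltas=[
    [4,-40,0,0,0,3],
    [4,-40,0,0,0,2.5],
    [4,-40,0,0,0,0],
    [0,0,0,0,0,0],
    [0,0,0,0,0,0],
  ],
)

```text
t: 3.5
eef_pos: [0.6031, -0.1567, 0.2995]
ee_rot: [3.142, 0.0, 0.143]
force: [0.7, 0.3, -0.7]
width: 0.0875
```

Run:
```python
from h import *
s=arm.get_state(); C=cam("wrist"); im=arm.grab_frame("wrist"); cv2.imwrite("pics/w_green.png",im[:,:,::-1])
print(np.round(s["q"],3),s["eef_pos"],s["ee_rot"],s["t"])
a=.1486;c=np.array([.603,-.1566]);Rm=np.array([[np.cos(a),-np.sin(a)],[np.sin(a),np.cos(a)]])
g=project(np.c_[c+LUG@Rm.T,[.055]*4],C);print(g)
```

```text
[ 0.059  0.358 -0.244  0.    -0.968  1.655] [ 0.60305761 -0.15667367  0.29948491] [3.14157696e+00 1.62449958e-04 1.42999868e-01] 3.5
[[290.18882993 203.07273074]
 [339.55791798 202.77029116]
 [292.87915596 302.570925  ]
 [338.4297356  302.36089898]]
```

View pics/w_green.png

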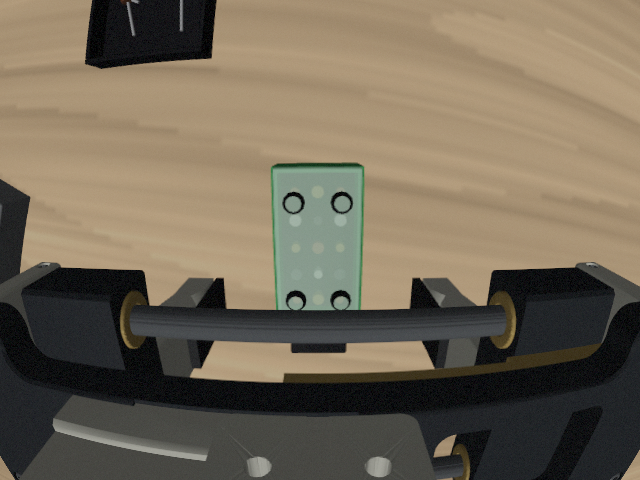

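Green lugs are at about (293,203), (342,203), (296,300) and (340,300), about 3 px right of the guess.

Run:
```python
from h import *
import h
s=arm.get_state()
def at(pos,rot):
    T=np.eye(4); T[:3,:3]=R.from_euler("xyz",rot).as_matrix(); T[:3,3]=pos; k=arm.calibration("wrist"); return k["intrinsics"],T@k["mount"],True
for n,gs,pose,y in [("grey",[(298,196),(347,196),(300,294),(345,294)],([0.55479198,0.16686783,0.3000882],[-3.14097108,-4.35274693e-04,-0.297485068]),-.3),
  ("green",[(293,203),(342,203),(296,300),(340,300)],([0.60305761,-0.15667367,0.29948491],[3.14157696,1.62449958e-04,0.142999868]),.145)]:
    im=cv2.imread(f"pics/w_{n}.png")[:,:,::-1]; p=lugs(im,gs,11)
    v,r=fit(p,.056,at(*pose),y); print(n,np.round(v,4),np.round(r,2))
    c,s_=np.cos(pose[1][2]),np.sin(pose[1][2]); d=v[:2]-pose[0][:2]
    print(" in tool-aligned frame mm: along",1e3*(c*d[0]+s_*d[1]),"left",1e3*(-s_*d[0]+c*d[1]),"dyaw",v[2]-pose[1][2])
```

```text
disc [297.8 196.6] diam px 16.1
disc [347.  196.6] diam px 15.9
no disc 300 294
no disc 345 294
grey [ 0.5585  0.1612 -0.2938] [1.12 1.23 1.29 1.14]
 in tool-aligned frame mm: along 5.222643416042605 left -4.2892531854778655 dyaw 0.0036357871375372053
disc [292.7 203.7] diam px 16.2
disc [341.8 203.4] diam px 16.1
disc [295.2 302.8] diam px 14.2
no disc 340 300
green [ 0.6037 -0.1579  0.1515] [0.76 0.77 0.2  1.7 ]
 in tool-aligned frame mm: along 0.45582888006613537 left -1.27169973771264 dyaw 0.008483908258960421
```

Run:
```python
from h import *
def at(pos,rot):
    T=np.eye(4); T[:3,:3]=R.from_euler("xyz",rot).as_matrix(); T[:3,3]=pos; k=arm.calibration("wrist"); return k["intrinsics"],T@k["mount"],True
for n,px,pose in [("grey",[(297.8,196.6),(347,196.6)],([0.55479198,0.16686783,0.3000882],[-3.14097108,-4.35274693e-04,-0.297485068])),
  ("green",[(292.7,203.7),(341.8,203.4)],([0.60305761,-0.15667367,0.29948491],[3.14157696,1.62449958e-04,0.142999868]))]:
    P=ray_z(px,.056,at(*pose))[:,:2]; d=P[0]-P[1]; yaw=np.arctan2(-d[0],d[1]); c=P.mean(0)-.033*np.array([np.cos(yaw),np.sin(yaw)])
    e=c-pose[0][:2]; y=pose[1][2]
    print(n,"sep",np.linalg.norm(d),"yaw",yaw,"c",c,"dyaw",yaw-y,"tool frame along/left mm",1e3*(np.cos(y)*e[0]+np.sin(y)*e[1]),1e3*(-np.sin(y)*e[0]+np.cos(y)*e[1]))
```

```text
grey sep 0.02974931371019557 yaw -0.2964853565218121 c [0.55743256 0.16168218] dyaw 0.0009997114781878924 tool frame along/left mm 4.044597595429685 -4.183877515074434
green sep 0.029710616458704344 yaw 0.14902158610763197 c [ 0.60298949 -0.15807905] dyaw 0.006021718107631968 tool frame along/left mm -0.2677050836033766 -1.3813244980377322
```

move_arm(
  deltas=[
    [0,-1.4,-25,0,0,0.35],
    [0,0,-25,0,0,0],
    [0,0,-25,0,0,0],
    [0,0,-22,0,0,0],
    [0,0,-18,0,0,0],
  ],
)

```text
t: 3.97
eef_pos: [0.6029, -0.1544, 0.1833]
ee_rot: [-3.141, 0.001, 0.154]
force: [-0.1, 0.4, 0.1]
width: 0.0875
```

move_arm(
  deltas=[
    [0,0,0,0,0,0],
    [0,0,0,0,0,0],
    [0,0,0,0,0,0],
    [0,0,0,0,0,0],
    [0,0,0,0,0,0],
  ],
  claw=255,
  squeeze=30,
)

```text
t: 4.38
eef_pos: [0.6038, -0.1562, 0.1863]
ee_rot: [3.141, -0.003, 0.153]
force: [-0.1, -0.3, 3.8]
width: 0.0597
```

move_arm(
  deltas=[
    [0,0,0,0,0,0],
    [0,0,0,0,0,0],
    [0,0,0,0,0,0],
    [0,0,0,0,0,0],
    [0,0,0,0,0,0],
  ],
)

```text
t: 4.8
eef_pos: [0.6038, -0.1562, 0.1863]
ee_rot: [3.141, -0.003, 0.152]
force: [-1.2, 4.1, 6.3]
width: 0.0605
```

Run:
```python
from h import *
s=arm.get_state(); C=cam("wrist"); im=arm.grab_frame("wrist"); cv2.imwrite("pics/w_grip.png",im[:,:,::-1])
print(s["eef_pos"],s["ee_rot"],s["t"],s["width"],s["force"])
a=s["ee_rot"][2];c=s["eef_pos"][:2];Rm=np.array([[np.cos(a),-np.sin(a)],[np.sin(a),np.cos(a)]])
print(project(np.c_[c+LUG@Rm.T,[.056]*4],C))
```

```text
[ 0.60380729 -0.15624088  0.18629398] [ 3.14130653e+00 -2.70675084e-03  1.52400485e-01] 4.8 0.060535085277431115 [-1.20255665  4.10494487  6.25863827]
[[264.87479484 265.14203544]
 [361.31957798 265.17362485]
 [275.42958857 423.88858678]
 [352.56974338 424.10024483]]
```

View pics/w_grip.png

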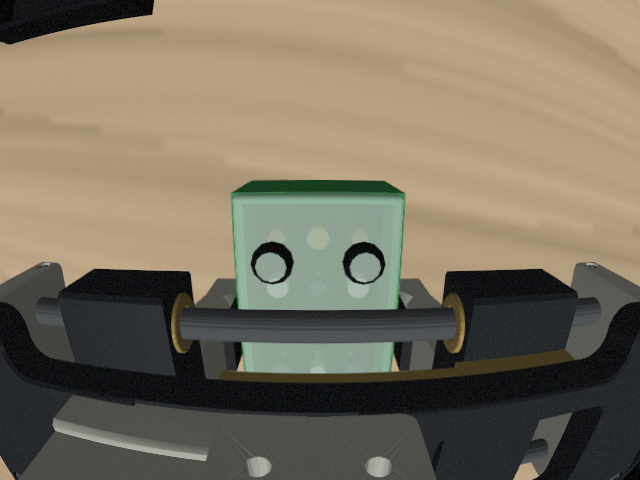

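Gripped. The rear lugs show at about (271,266) and (365,266), roughly 5 px right of a centred case, so the camera has a lateral bias of about 1.5 mm. I'll quantify that before setting the target.

Run:
```python
from h import *
C=cam("wrist"); s=arm.get_state(); im=cv2.imread("pics/w_grip.png")[:,:,::-1]
p=lugs(im,[(271,266),(365,266)],26)
P=ray_z(p,.0565,C)[:,:2]; d=P[0]-P[1]; yaw=np.arctan2(-d[0],d[1]); c=P.mean(0)-.033*np.array([np.cos(yaw),np.sin(yaw)])
e=c-s["eef_pos"][:2]; y=s["ee_rot"][2]; M=np.array([[np.cos(y),np.sin(y)],[-np.sin(y),np.cos(y)]])
print("sep",np.linalg.norm(d),"dyaw",yaw-y,"case in tool, along/left mm",M@e*1e3)
b=np.array([.60299,-.15808])-s["eef_pos"][:2]; print("pregrip measured minus eef",M@b*1e3)
print(s["eef_pos"],s["t"],s["force"])
```

```text
disc [270.2 266.9] diam px 30.1
disc [364.8 267.2] diam px 30.0
sep 0.029311995656454558 dyaw -0.002975744222183635 case in tool, along/left mm [-0.44251583 -1.29481909]
pregrip measured minus eef [-1.05841479 -1.69484291]
[ 0.60377896 -0.15624417  0.18625504] 4.85 [-0.74106724  2.77555716  6.56795451]
```

move_arm(
  deltas=[
    [0,0,5,0,0,0],
    [0,0,15,0,0,0],
    [0,0,25,0,0,0],
    [0,0,30,0,0,0],
    [0,0,20,0,0,0],
  ],
)

```text
t: 5.27
eef_pos: [0.6031, -0.1567, 0.2819]
ee_rot: [3.141, -0.001, 0.152]
force: [1.1, 1.3, -4.7]
width: 0.06
```

Run:
```python
from h import *
s=arm.get_state(); C=cam("wrist"); im=arm.grab_frame("wrist"); cv2.imwrite("pics/w_lift.png",im[:,:,::-1])
p=lugs(im,[(271,266),(365,266)],26)
print(s["eef_pos"],s["ee_rot"],s["t"],s["width"],s["force"])
```

```text
disc [270.3 266.9] diam px 30.1
disc [364.9 267.2] diam px 30.0
[ 0.6030526  -0.15673122  0.28187186] [ 3.14134745e+00 -6.22546912e-04  1.51683593e-01] 5.2667 0.06003183918542031 [ 1.08736436  1.32452307 -4.67710153]
```

move_arm(
  deltas=[
    [-2,16,1,0,0,-2],
    [-5,32,1,0,0,-2.5],
    [-5,36,1,0,0,-2.7],
    [-5,38,1,0,0,-2.8],
    [-5,38,1,0,0,-2.8],
  ],
)

```text
t: 5.73
eef_pos: [0.5801, 0.0044, 0.2844]
ee_rot: [-3.142, 0.001, -0.076]
force: [0.5, 0.9, -3.9]
width: 0.0597
```

move_arm(
  deltas=[
    [-5,38,0,0,0,-2.8],
    [-5,38,0,0,0,-2.8],
    [-5,36,0,0,0,-2.7],
    [-5,32,0,0,0,-2.5],
    [-2.5,16,0,0,0,-1.9],
  ],
)

```text
t: 6.15
eef_pos: [0.5577, 0.1665, 0.2845]
ee_rot: [-3.141, 0.0, -0.294]
force: [0.5, -1.2, -3.8]
width: 0.0594
```

move_arm(
  deltas=[
    [0,0,0,0,0,0],
    [0,0,0,0,0,0],
    [0,0,0,0,0,0],
    [0,0,0,0,0,0],
    [0,0,0,0,0,0],
  ],
)

```text
t: 6.57
eef_pos: [0.5587, 0.1625, 0.2846]
ee_rot: [3.141, 0.0, -0.294]
force: [0.1, -0.7, -4.0]
width: 0.0597
```

Run:
```python
from h import *
s=arm.get_state(); print(s["eef_pos"],s["ee_rot"],s["t"],s["width"],s["force"])
im=arm.grab_frame("wrist"); cv2.imwrite("pics/w_above.png",im[:,:,::-1]); lugs(im,[(271,266),(365,266)],26)
```

```text
[0.55868515 0.16250241 0.28457013] [ 3.14134179e+00  2.99913667e-04 -2.94277537e-01] 6.5667 0.05968625043969075 [ 0.08621208 -0.72293737 -4.00845274]
disc [270.6 267. ] diam px 30.1
disc [365.2 267.2] diam px 30.0
```

move_arm(
  deltas=[
    [0,0.5,-8,0,0,0],
    [0,0,-10,0,0,0],
    [0,0,-10,0,0,0],
    [0,0,-8,0,0,0],
    [0,0,-4,0,0,0],
  ],
)

```text
t: 7.03
eef_pos: [0.5581, 0.1636, 0.2425]
ee_rot: [3.139, 0.002, -0.293]
force: [-0.7, 0.2, -4.1]
width: 0.0599
```

move_arm(
  deltas=[
    [0,0,-1,0,0,0],
    [0,0,-1,0,0,0],
    [0,0,-1,0,0,0],
    [0,0,-1,0,0,0],
    [0,0,0,0,0,0],
  ],
)

```text
t: 7.45
eef_pos: [0.5587, 0.1641, 0.2408]
ee_rot: [-3.141, -0.0, -0.293]
force: [-0.9, 0.0, -4.2]
width: 0.0597
```

move_arm(
  deltas=[
    [0,0,-1,0,0,0],
    [0,0,-1,0,0,0],
    [0,0,-1,0,0,0],
    [0,0,0,0,0,0],
    [0,0,0,0,0,0],
  ],
)

```text
t: 7.87
eef_pos: [0.5587, 0.164, 0.2376]
ee_rot: [3.142, 0.0, -0.293]
force: [-0.1, -0.3, -3.9]
width: 0.0595
```

move_arm(
  deltas=[
    [0,0,-1,0,0,0],
    [0,0,-1,0,0,0],
    [0,0,0,0,0,0],
    [0,0,0,0,0,0],
    [0,0,0,0,0,0],
  ],
)

```text
t: 8.28
eef_pos: [0.5587, 0.164, 0.2363]
ee_rot: [-3.141, -0.0, -0.293]
force: [-3.3, -0.2, 5.8]
width: 0.06
```

Contact came at exactly the predicted locked height of 0.2363. I release and rise.

move_arm(
  deltas=[
    [0,0,0,0,0,0],
    [0,0,0,0,0,0],
    [0,0,0,0,0,0],
    [0,0,0,0,0,0],
    [0,0,0,0,0,0],
  ],
  claw=0,
)

```text
t: 8.7
eef_pos: [0.5588, 0.164, 0.2355]
ee_rot: [-3.142, -0.0, -0.293]
force: [0.7, 0.1, -0.5]
width: 0.0856
```

move_arm(
  deltas=[
    [0,0,0,0,0,0],
    [0,0,20,0,0,0],
    [0,0,35,0,0,0],
    [0,0,35,0,0,0],
    [0,0,26,0,0,0],
  ],
)

```text
t: 9.12
eef_pos: [0.559, 0.164, 0.3544]
ee_rot: [-3.141, -0.002, -0.293]
force: [0.2, 0.8, -0.0]
width: 0.0875
```

move_arm(
  deltas=[
    [0,0,0,0,0,0],
    [0,0,0,0,0,0],
    [0,0,0,0,0,0],
    [0,0,0,0,0,0],
    [0,0,0,0,0,0],
  ],
)

```text
t: 9.53
eef_pos: [0.5584, 0.1638, 0.3503]
ee_rot: [3.14, 0.002, -0.293]
force: [-0.0, -0.1, 0.2]
width: 0.0877
```

Run:
```python
from h import *
s=arm.get_state(); C=cam("wrist"); print(s["eef_pos"],s["ee_rot"],s["t"],s["width"],s["force"])
im=arm.grab_frame("wrist"); cv2.imwrite("pics/w_stacked.png",im[:,:,::-1])
y=-.293; c=s["eef_pos"][:2]; M=np.array([[np.cos(y),-np.sin(y)],[np.sin(y),np.cos(y)]])
g=project(np.c_[c+LUG@M.T,[.106]*4],C); p=lugs(im,g[:2],13)
for z in (.106,.112):
    P=ray_z(p,z,C)[:,:2]; d=P[0]-P[1]; yaw=np.arctan2(-d[0],d[1]); cc=P.mean(0)-.033*np.array([np.cos(yaw),np.sin(yaw)])
    print(z,"sep",np.linalg.norm(d),"yaw",yaw,"off along/left",M.T@(cc-c)*1e3)
S=arm.grab_frame("side"); cv2.imwrite("pics/s_stacked.png",cv2.resize(S[230:380,200:400],None,fx=4,fy=4,interpolation=cv2.INTER_CUBIC)[:,:,::-1])
```

```text
[0.55839868 0.16384256 0.35027346] [ 3.13976491e+00  1.63980803e-03 -2.93267780e-01] 9.5333 0.08765119042011386 [-0.03932884 -0.06650273  0.21805214]
disc [291.9 204.4] diam px 16.0
disc [340.9 204.5] diam px 16.0
0.106 sep 0.029743695004683397 yaw -0.29562527387066434 off along/left [-0.6539339  -1.10695524]
0.112 sep 0.02894134924588182 yaw -0.29562527387066656 off along/left [ 0.38858726 -1.11217779]
```

View pics/s_stacked.png

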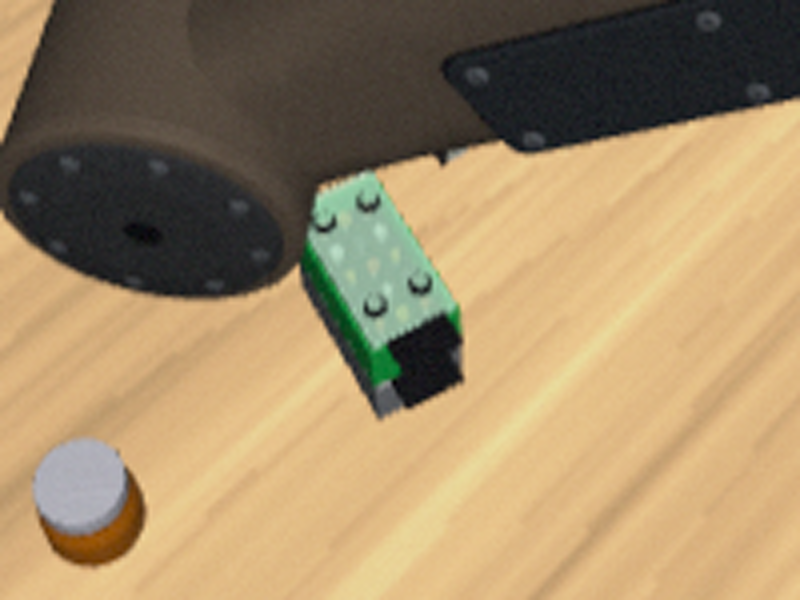

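The lug spacing in the wrist view fits only the 50 mm height, so the case is locked. The side crop shows both lips stacked at about (430,370), facing the robot. Next I pinch the lip by its side edges (40 mm) with minimal force and follow the hinge arc.

move_arm(
  deltas=[
    [-20,6,0,0,0,0],
    [-27,8,0,0,0,0],
    [-20.7,6.7,-15,0,0,0],
    [0,0,-30,0,0,0],
    [0,0,-20,0,0,0],
  ],
)

```text
t: 10.05
eef_pos: [0.4896, 0.1848, 0.2854]
ee_rot: [-3.141, 0.0, -0.292]
force: [-0.6, 0.6, -1.1]
width: 0.0873
```

move_arm(
  deltas=[
    [0,0,-10,0,0,0],
    [0,0,-7.5,0,0,0],
    [0,0,0,0,0,0],
    [0,0,0,0,0,0],
    [0,0,0,0,0,0],
  ],
)

```text
t: 10.47
eef_pos: [0.4916, 0.1849, 0.27]
ee_rot: [-3.141, -0.001, -0.293]
force: [0.0, -0.2, 0.5]
width: 0.0876
```

Run:
```python
from h import *
s=arm.get_state(); print(s["eef_pos"],s["ee_rot"],s["t"],s["width"],s["force"])
im=arm.grab_frame("wrist"); cv2.imwrite("pics/w_lip.png",im[:,:,::-1])
y=-.293; u=np.array([np.cos(y),np.sin(y)]); d=s["eef_pos"][:2]-[.5587,.164]; print("case frame",u@d*1e3,(-u[1]*d[0]+u[0]*d[1])*1e3)
```

```text
[0.49160582 0.1849256  0.27003218] [-3.14063670e+00 -9.66372569e-04 -2.93210423e-01] 10.4667 0.08764999526195698 [ 0.01467802 -0.18454901  0.45830309]
case frame -70.27859274261024 0.6552682781130991
```

View pics/w_lip.png

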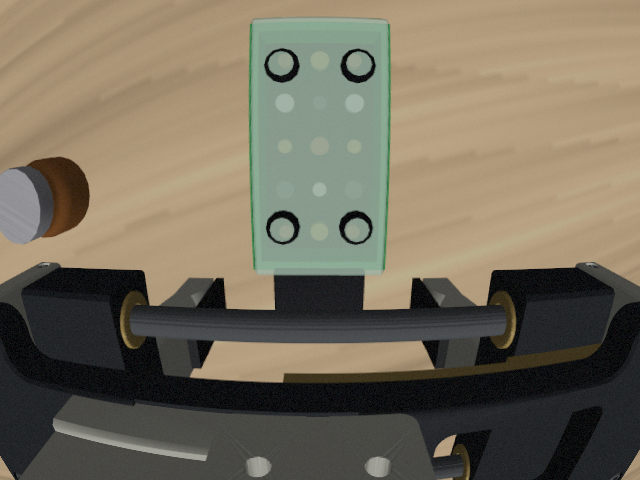

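The lip, at about (319,290), sits between the fingers at (205,320) and (432,320). I lower 3 mm and close gently.

move_arm(
  deltas=[
    [-1,-0.5,-3,0,0,0],
    [0,0,0,0,0,0],
    [0,0,0,0,0,0],
    [0,0,0,0,0,0],
    [0,0,0,0,0,0],
  ],
  claw=255,
  squeeze=3,
)

```text
t: 10.93
eef_pos: [0.49, 0.1842, 0.2663]
ee_rot: [-3.141, -0.0, -0.293]
force: [0.3, -0.3, 0.4]
width: 0.0601
```

move_arm(
  deltas=[
    [0,0,0,0,0,0],
    [0,0,0,0,0,0],
    [0,0,0,0,0,0],
    [0,0,0,0,0,0],
    [0,0,0,0,0,0],
  ],
)

```text
t: 11.35
eef_pos: [0.49, 0.1843, 0.2662]
ee_rot: [-3.142, -0.0, -0.293]
force: [0.5, -0.1, 0.4]
width: 0.0398
```

Run:
```python
from h import *
s=arm.get_state(); print(s["eef_pos"],s["ee_rot"],s["t"],s["width"],s["force"])
y=-.293; u=np.array([np.cos(y),np.sin(y)]); d=s["eef_pos"][:2]-[.5587,.164]; a=u@d; print("case frame",a*1e3,(-u[1]*d[0]+u[0]*d[1])*1e3)
r=np.hypot(.055-a,.0045); f=np.arctan2(.0045,.055-a)
th=np.r_[0:1.72:21j]+f
X=-r*np.cos(th); Z=r*np.sin(th); D=np.diff(np.c_[X,Z],axis=0)*1e3
print(np.round(np.c_[D[:,0]*u[0],D[:,0]*u[1],D[:,1]],1))
```

```text
[0.48997095 0.18425157 0.26617883] [-3.14150752e+00 -1.30956353e-05 -2.93009341e-01] 11.35 0.03983384232078762 [ 0.52074618 -0.05909652  0.3990622 ]
case frame -71.64910584192256 -0.46222678311727894
[[ 0.8 -0.2 10.9]
 [ 1.7 -0.5 10.7]
 [ 2.6 -0.8 10.6]
 [ 3.4 -1.  10.3]
 [ 4.3 -1.3  9.9]
 [ 5.1 -1.5  9.5]
 [ 5.8 -1.8  9. ]
 [ 6.6 -2.   8.5]
 [ 7.2 -2.2  7.8]
 [ 7.9 -2.4  7.2]
 [ 8.4 -2.5  6.4]
 [ 8.9 -2.7  5.7]
 [ 9.3 -2.8  4.8]
 [ 9.7 -2.9  4. ]
 [10.  -3.   3.1]
 [10.2 -3.1  2.2]
 [10.4 -3.1  1.3]
 [10.4 -3.1  0.3]
 [10.4 -3.1 -0.6]
 [10.3 -3.1 -1.5]]
```

move_arm(
  deltas=[
    [0.8,-0.2,10.9,0,0,0],
    [1.7,-0.5,10.7,0,0,0],
    [2.6,-0.8,10.6,0,0,0],
    [3.4,-1.0,10.3,0,0,0],
    [4.3,-1.3,9.9,0,0,0],
  ],
)

```text
t: 11.77
eef_pos: [0.5027, 0.1803, 0.3191]
ee_rot: [3.141, 0.0, -0.293]
force: [1.3, -0.5, -1.5]
width: 0.0398
```

move_arm(
  deltas=[
    [5.1,-1.5,9.5,0,0,0],
    [5.8,-1.8,9.0,0,0,0],
    [6.6,-2.0,8.5,0,0,0],
    [7.2,-2.2,7.8,0,0,0],
    [7.9,-2.4,7.2,0,0,0],
  ],
)

```text
t: 12.18
eef_pos: [0.5361, 0.1703, 0.3613]
ee_rot: [-3.141, -0.0, -0.293]
force: [0.7, 0.8, -1.9]
width: 0.0399
```

Run:
```python
from h import *
s=arm.get_state(); print(s["eef_pos"],s["t"],s["width"],s["force"])
im=arm.grab_frame("wrist"); cv2.imwrite("pics/w_half.png",im[:,:,::-1])
```

```text
[0.53614728 0.17027451 0.36129187] 12.1833 0.039859819344090046 [ 0.70160559  0.812651   -1.86691545]
```

View pics/w_half.png

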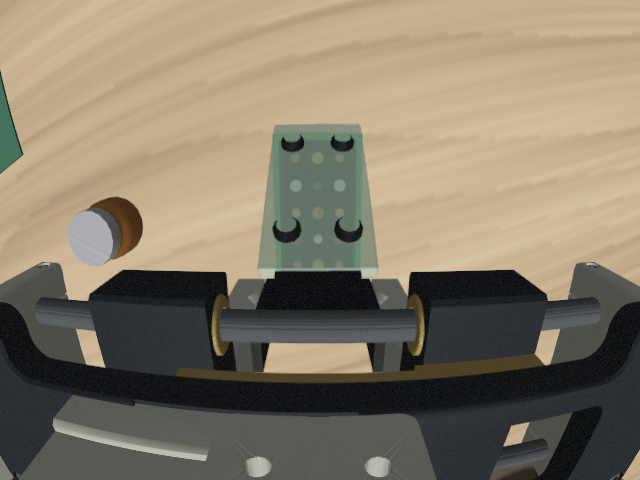

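The lid is about half open with its lip held between the fingers, the case body is still in place, and forces are low. I continue along the arc.

move_arm(
  deltas=[
    [8.4,-2.5,6.4,0,0,0],
    [8.9,-2.7,5.7,0,0,0],
    [9.3,-2.8,4.8,0,0,0],
    [9.7,-2.9,4.0,0,0,0],
    [10.0,-3.0,3.1,0,0,0],
  ],
)

```text
t: 12.65
eef_pos: [0.5827, 0.1563, 0.3847]
ee_rot: [3.141, 0.0, -0.293]
force: [0.5, 0.2, -2.7]
width: 0.0396
```

move_arm(
  deltas=[
    [10.2,-3.1,2.2,0,0,0],
    [10.4,-3.1,1.3,0,0,0],
    [10.4,-3.1,0.3,0,0,0],
    [10.4,-3.1,-0.6,0,0,0],
    [10.3,-3.1,-1.5,0,0,0],
  ],
)

```text
t: 13.07
eef_pos: [0.6344, 0.1407, 0.3859]
ee_rot: [3.141, 0.0, -0.293]
force: [-0.8, 0.3, -2.1]
width: 0.0396
```

move_arm(
  deltas=[
    [5,-1.5,-1,0,0,0],
    [0,0,0,0,0,0],
    [0,0,0,0,0,0],
    [0,0,0,0,0,0],
    [0,0,0,0,0,0],
  ],
)

```text
t: 13.48
eef_pos: [0.6378, 0.1397, 0.3852]
ee_rot: [3.141, 0.0, -0.293]
force: [-1.1, 0.8, -1.8]
width: 0.0399
```

move_arm(
  deltas=[
    [0,0,0,0,0,0],
    [0,0,0,0,0,0],
    [0,0,0,0,0,0],
    [0,0,0,0,0,0],
    [0,0,0,0,0,0],
  ],
  claw=0,
)

```text
t: 13.9
eef_pos: [0.6384, 0.1396, 0.3856]
ee_rot: [-3.141, -0.0, -0.293]
force: [0.2, 0.3, -0.8]
width: 0.0674
```

move_arm(
  deltas=[
    [0,0,10,0,0,0],
    [0,0,20,0,0,0],
    [0,0,30,0,0,0],
    [-20,6,20,0,0,0],
    [-30,10,0,0,0,0],
  ],
)

```text
t: 14.32
eef_pos: [0.5902, 0.1554, 0.4702]
ee_rot: [-3.138, -0.006, -0.295]
force: [-0.2, 1.1, 1.7]
width: 0.0874
```

move_arm(
  deltas=[
    [-30,-25,0,0,0,0],
    [-30,-35,0,0,0,0],
    [-20,-35,0,0,0,0],
    [-10,-35,0,0,0,0],
    [0,-30,0,0,0,0],
  ],
)

```text
t: 14.73
eef_pos: [0.4987, -0.0027, 0.4672]
ee_rot: [-3.14, -0.002, -0.292]
force: [1.4, 0.7, -0.7]
width: 0.0875
```

move_arm(
  deltas=[
    [0,-35,0,0,0,0],
    [0,-35,0,0,0,0],
    [0,-35,0,0,0,0],
    [0,0,0,0,0,0],
    [0,0,0,0,0,0],
  ],
)

```text
t: 15.15
eef_pos: [0.501, -0.1078, 0.466]
ee_rot: [-3.141, -0.001, -0.297]
force: [-0.1, 0.0, -0.7]
width: 0.0878
```

Run:
```python
from h import *
s=arm.get_state(); print(s["eef_pos"],s["t"],s["width"],s["force"])
A=arm.grab_frame("side"); B=arm.grab_frame("top")
for n,c in [("side",A),("top",B)]:
    C=cam(n)
    for t,z in [("lid_lip",None),("lid_hinge",.092),("upper_case",.05),("lower_case",0),("upper_front",.05)]:
        q=arm.spot_point(t,n); print(n,t,[(np.round(d["xy"],1).tolist(),round(d["score"],2)) for d in q[:1]], ray_z([q[0]["xy"]],z,C)[0].round(3) if q and z is not None else "")
    y=-.293;u=np.array([np.cos(y),np.sin(y)]); h=np.array([.5587,.164])+.055*u
    for th in (0,1.57,1.75,1.85):
        P=np.r_[h-u*.132*np.cos(th+.034),.092+.132*np.sin(th+.034)]; print(n,"lip expected",th,project(P,C)[0].round(1))
a=cv2.resize(A[200:390,190:420],(690,570),interpolation=cv2.INTER_CUBIC); b=cv2.resize(B[190:330,140:310],(690,570))
cv2.imwrite("pics/end_side.png",a[:,:,::-1]); cv2.imwrite("pics/end_top.png",b[:,:,::-1])
```

```text
[ 0.50095645 -0.1077561   0.46603313] 15.15 0.08783365350371876 [-0.12443816  0.02132119 -0.74083671]
side lid_lip [([272.4, 234.6], 0.77)] 
side lid_hinge [([280.1, 275.2], 0.6)] [0.619 0.147 0.092]
side upper_case [([292.5, 301.3], 0.95)] [0.562 0.162 0.05 ]
side lower_case [([294.9, 312.2], 0.72)] [0.557 0.162 0.   ]
side upper_front [([304.6, 320.7], 0.81)] [0.503 0.18  0.05 ]
side lip expected 0 [307.5 318. ]
side lip expected 1.57 [276.7 243.9]
side lip expected 1.75 [272.2 237.5]
side lip expected 1.85 [269.9 234.6]
top lid_lip [([229.5, 210.3], 0.9)] 
top lid_hinge [([226.1, 240.8], 0.85)] [0.611 0.154 0.092]
top upper_case [] 
top lower_case [] 
top upper_front [] 
top lip expected 0 [206.2 301.8]
top lip expected 1.57 [218.6 226.9]
top lip expected 1.75 [223.3 215. ]
top lip expected 1.85 [226.  208.9]
```

View pics/end_side.png

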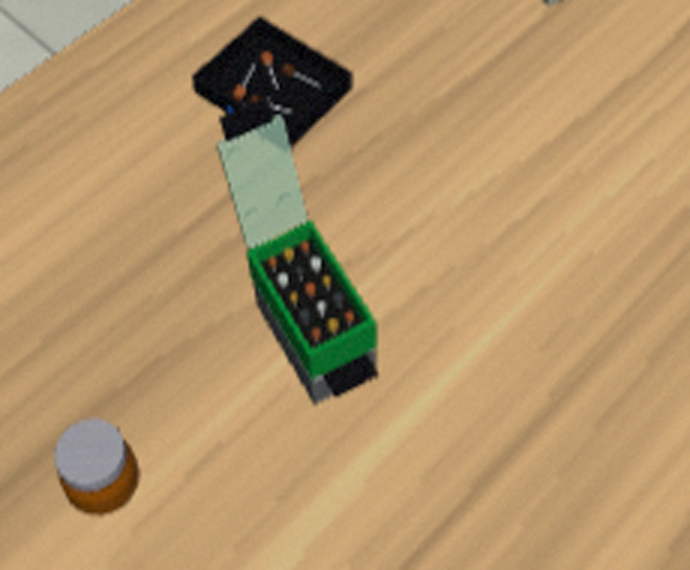

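View pics/end_top.png

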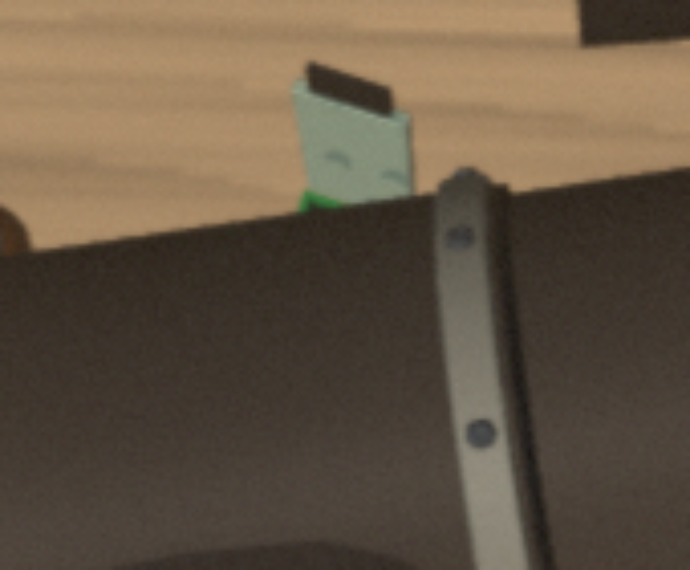

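The side view shows the lid leaning back past upright, with its lip at (272,235); 1.85 rad predicts (270,235). The case sits flush on the grey one and the robot is clear, so I hand in.

```bash
python3 -c "
from station import arm
print(arm.job_done())"
```

```text
the job is handed in; nothing more can be done
None
```

The green case is stacked and locked on the grey case with both lips facing the robot. Its lid is open on its stop, and I handed the job in at about 15 s of the 61 s allowed. The hand-in reports no verdict, so this rests on my own checks.

**Stacking:** I found both cases by their lugs in the wrist camera and corrected a lateral camera bias of about 1.5 mm. Contact on lowering came at exactly the 50 mm locked height. The lug spacing seen afterwards (29.74 mm) also fitted only the locked height.

**Lid:** I pinched the lip by its side edges at 3 N, followed the hinge arc past upright, released it and moved the arm clear. In the last side view the lip was at (272, 235), where 1.85 rad predicts (270, 235). In the top view it was at (230, 210), where 1.85 rad predicts (226, 209).

**Weaker checks:**
- The arm hid the cases in the last top picture, so only the side camera confirms their final position. It put the green case about 5 mm from the grey one in x, which is the network's coarse accuracy and too loose to test the 3 mm limit.
- The front lugs were partly hidden in the wrist view, so the poses came from the rear lug pair only.
- I did not measure the grey case again after stacking. The tray and jar look undisturbed in the last pictures, but the control unit was not in view.

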